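# Lock the filter cartridge into the bench dust extractor

## Task

Fit the two-lugged filter cartridge to the goldsmith's dust extractor: line its two lugs up with the two slots of the round port, push it down fully home, twist it clockwise (seen from above) about 60 degrees so that it is locked, and let go. Leave the other two cartridges, the three-lugged one and the wide one without lugs, standing where they are.

Things in the scene. Friction and masses are not known exactly. Their poses are not given: they have to be found in the camera images.
- filter_mid (a point): Centre of the right cartridge (160 g, loose, upright, 66 mm tall; this point half-way up). Steel drum 48 mm wide, 28 tall; on it a black grip bar 44 long, 16 thick, from 5 mm below this point to 33 above. Exactly two lugs along +x and -x, to 35 mm from the axis, 12 wide, 6 thick, underside 8 mm above the drum's. Bar along x too; z up; a half turn is the same.
- port (a point): Mouth centre of the fixed dust extractor's port: white collar 108 mm wide, top 53 mm above bench. Hole 56 wide, 23 deep, flat floor; two slots 26 wide (wider outwards) along +x and -x, to 41 mm from the axis; z up. Home: cartridge centre 10 mm above this point. Under the 6 mm lip the lugs turn only clockwise from above (negative yaw), stop near 70 deg; locked: 60 (dark rim lines). Hump 65 high, 88 to +y.
- tri_mid (a point): Centre (half-way up) of a wrong cartridge: same drum, bar and height, but three lugs. Loose; to be left where it stands.
- wide_mid (a point): Centre (half-way up) of another wrong cartridge: same height and bar, but a wider drum (68 mm) without lugs. Loose; to be left where it stands.

How it is judged:
By the outcome, as a careful person would: the job done as asked, in the order asked, and still so for the second after the job is handed in, with the robot touching nothing.
It also fails if it takes over 40 s, if anything falls off the work surface, if the arm or the gripper's body presses on something with over 40 N, if the wrist force passes 120 N, or if a joint passes its speed limit or range.

## Robot

A 6-joint arm with a two-finger parallel gripper is mounted at the origin on the work surface. World frame = base frame: x ahead of the robot, y to its left, z up, the work surface at z = 0. Lengths are in m, angles in rad, forces in N, time in s.
With the tool pointing down it reaches from about 0.375 to 0.925 m from the base axis. Payload 5.7 kg.
Tool frame: the origin (TCP) lies at the very end of the fingers, on their centre line; the grasp point (between the pads) lies 19 mm behind it; z points along the fingers, y is the direction in which the jaws open and shut (so a half turn about z gives the same grasp; the last joint's range is limited). The gripper opens to 85 mm and grips with 20 to 120 N. Pads are 22 mm wide; open, the fingers measure 114 mm over their backs; the gripper's body (76 mm by 85 mm) begins 54 mm behind the grasp point. The pads swing forward as they close: fully open they stand 13 mm farther back than shut.
Start: joints at [0.986, 0.359, 1.51, -0, 1.272, -0.115], TCP at [0.272, 0.535, 0.231] pointing down, gripper open.
Joint ranges: [-2.97, 2.97], [-1.01, 2.36], [0.21, 2.38], [-0.96, 4.11], [0.2, 2.71], [-2.98, 2.98]. Speed limits (rad/s): [2.39, 2.39, 3.14, 3.14, 3.14, 3.14].

## Interface

Orientations are given as a unit quaternion [x, y, z, w].
In Python, from rig import manip gives the robot as it stands. Calls block until the motion is done:
- manip.move_ptp(position, orientation): joint-space move of the TCP to a pose.
- manip.move_l(position, feed=0.15, orientation=None, guard=None): straight line of the TCP; orientation=None keeps the orientation; feed is the mean speed in m/s. With guard (N) it stops when the force on the tool has changed by that much, and returns True; else False.
- manip.move_joints(angles): joint-space move.
- manip.release() and manip.clamp(grasp_force=None): open the fingers fully, or close them until they stop; grasp_force is the grip in N (None keeps the last).
- manip.wait(seconds).
- manip.solve_ik(position, orientation): joint angles nearest the present ones, or None.
- manip.snapshot(name): name is "scene" or "top"; returns a dict with "image" (400x640x3 uint8, red, green, blue), "vfov" (degrees; the focal length in pixels is half the picture's height over the tangent of half this angle, whatever the lens; pixels are square), "cx", "cy" (the principal point, pixels), "D" ([k1, k2, p1, p2, k3] as OpenCV has them; the pictures are not rectified), "position" and "attitude" of the camera in the world. Camera axes: x right, y up, looking along -z (the intrinsics and any distortion apply to the point x, -y, -z); pixel columns grow to the right and rows downward; lengths in m; the calibration is good to about 2 mm. A picture is of the moment at which its call begins. There is no depth.
A pose or a line that the arm cannot do raises manip.IKError and nothing moves.
- manip.finish_job(): hands the job in, once; it reports no verdict.
Trained networks look in the newest picture that a camera, given by its name, has taken for a name from the list of things; names that differ only in an ending like _2 or _b are one class to them, and where a whole thing is asked for, a point or a joint stands for the part that bears it (a point fixed in the world has none). Each returns a list of dicts, best first, with "confidence" (0 to 1); they miss things now and then, are a little off and sometimes report something else, mostly with a low value. They report only what shows in the picture. A call takes as long as a camera call.
- manip.boxes_of(camera, label): "extent" ([centre column, centre row, width, height] in pixels, round what is visible of it).
- manip.landmark_of(camera, label): "pixel" ([column, row] in pixels: a listed point, or the origin of a listed thing).
Readings, each from a call of its own:
- manip.get_clock(): time.
- manip.get_joint_positions(): joint angles.
- manip.get_dq(): joint speeds.
- manip.get_joint_torque(): joint torques, N m.
- manip.get_ee_pos(): TCP position.
- manip.get_eef_rot(): TCP orientation.
- manip.get_force(): force on the tool from outside, world axes, zero at the start.
- manip.get_torque(): the same for the moment, N m.
- manip.get_opening(): opening from 0.0 (shut) to 1.0 (fully open).
Only numpy, scipy, OpenCV 4.12 (cv2) and the standard library are available. Lean on these libraries where they do the work, as an engineer would, in place of code of your own. Each camera call takes 0.05 s, during which the arm holds its last target.

## Working session

There is one attempt and no reset: what is moved stays moved. The work goes in short steps, each a Python script; the robot and the scene stay as the last script left them, time stands still between calls to the robot, and variables do not carry over. Pictures are saved under pics/ and viewed, and the job is handed in when it is done.

```bash
mkdir -p pics; ls
cat > h.py <<'E'
from rig import manip
import numpy as np, cv2
from scipy.spatial.transform import Rotation as R
def cam(s):
    h,w=s["image"].shape[:2]; f=h/2/np.tan(np.radians(s["vfov"])/2)
    K=np.array([[f,0,s["cx"]],[0,f,s["cy"]],[0,0,1.]])
    a=np.array(s["attitude"],float); Rm=R.from_quat(a).as_matrix() if a.size==4 else a.reshape(3,3)
    return K,np.array(s["D"],float),Rm,np.array(s["position"],float)
def ray(s,px):
    K,D,Rm,p=cam(s); u=cv2.undistortPoints(np.array([[px]],float),K,D)[0,0]
    return p,Rm@np.array([u[0],-u[1],-1.])
def atz(s,px,z):
    p,d=ray(s,px); return p+d*(z-p[2])/d[2]
def proj(s,X):
    K,D,Rm,p=cam(s); c=(np.atleast_2d(X)-p)@Rm; c=c*[1,-1,-1]
    return cv2.projectPoints(c.reshape(-1,1,3),np.zeros(3),np.zeros(3),K,D)[0][:,0]
def tri(s1,p1,s2,p2):
    a,d=ray(s1,p1);b,e=ray(s2,p2);d/=np.linalg.norm(d);e/=np.linalg.norm(e)
    t=np.linalg.lstsq(np.c_[d,-e],b-a,rcond=None)[0]; A=a+t[0]*d;B=b+t[1]*e
    return (A+B)/2,np.linalg.norm(A-B)
def save(s,n): cv2.imwrite("pics/"+n,s["image"][:,:,::-1])
E
cat > a.py <<'E'
from h import *
import pickle
S={c:manip.snapshot(c) for c in("scene","top")}
pickle.dump(S,open("s0.pkl","wb"))
for c in S:
    save(S[c],c+"0.png"); print(c,S[c]["position"],S[c]["attitude"],S[c]["vfov"],S[c]["D"])
for l in("filter_mid","port","tri_mid","wide_mid"):
    r={}
    for c in S:
        r[c]=manip.landmark_of(c,l); print(l,c,[(np.round(x["pixel"],1),round(x["confidence"],2)) for x in r[c]])
    if r["scene"] and r["top"]: print(tri(S["scene"],r["scene"][0]["pixel"],S["top"],r["top"][0]["pixel"]))
print(manip.get_clock(),manip.get_ee_pos(),manip.get_eef_rot())
E
python3 a.py
```

```text
pics
scene [1.28564539 0.03917062 0.53941255] [0.32989344 0.36129004 0.64630371 0.58560339] 47.2455914414024 [0.0076494 0.        0.        0.        0.       ]
top [ 0.42527378 -0.0417356   0.78928893] [-0.04554209  0.05230952  0.71467159 -0.69601304] 54.07111596016857 [0.01804281 0.         0.         0.         0.        ]
filter_mid scene [(array([230.3, 236. ]), 0.82), (array([433.2, 211.5]), 0.46), (array([197.5, 191. ]), 0.34)]
filter_mid top [(array([382.2, 161.5]), 0.71)]
(array([ 0.61604263, -0.1908008 ,  0.02839082]), np.float64(0.0017413260459803598))
port scene [(array([286.5, 198.5]), 0.72), (array([434.3, 211.9]), 0.71)]
port top [(array([186.4, 206.5]), 0.62)]
(array([0.55625369, 0.03391819, 0.13656421]), np.float64(0.25770972757777644))
tri_mid scene [(array([198.2, 189.2]), 0.66)]
tri_mid top [(array([448.4, 233.4]), 0.92)]
(array([ 0.46827249, -0.30415957,  0.03718677]), np.float64(0.010518708299838073))
wide_mid scene [(array([288.9, 199.4]), 0.96)]
wide_mid top [(array([335.4, 227.4]), 0.94), (array([381.5, 163.8]), 0.31)]
(array([ 0.48703167, -0.09621895,  0.03443923]), np.float64(0.005650479673190789))
0.5 [0.27160076 0.53494009 0.23124749] [ 2.32764164e-01  9.72533207e-01 -7.37047039e-05 -2.65124129e-05]
```

View pics/scene0.png

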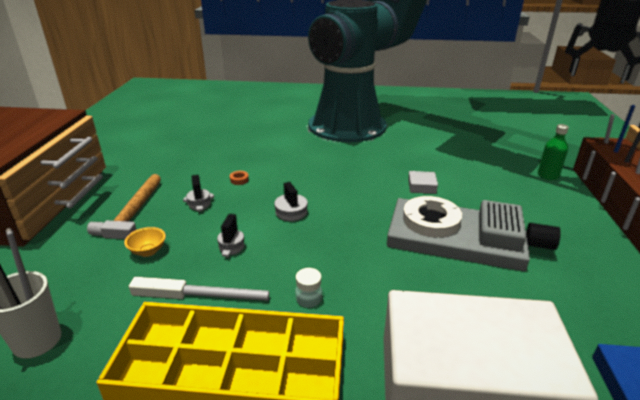

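View pics/top0.png

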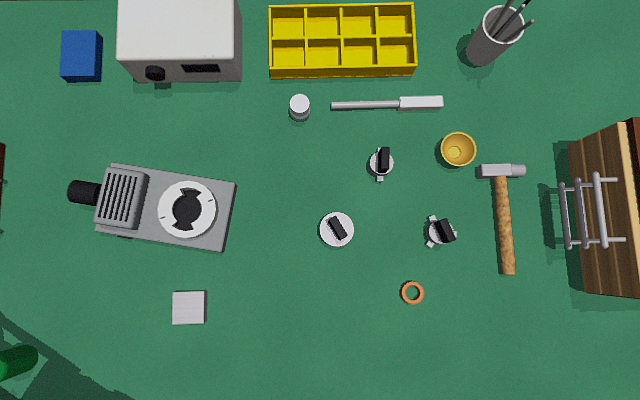

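Run:
```python
import pickle,cv2
S=pickle.load(open("s0.pkl","rb"))
t=S["top"]["image"][:,:,::-1]
cv2.imwrite("pics/c_f.png",cv2.resize(t[120:200,340:440],None,fx=7,fy=7,interpolation=cv2.INTER_CUBIC))
cv2.imwrite("pics/c_p.png",cv2.resize(t[150:260,130:250],None,fx=5,fy=5,interpolation=cv2.INTER_CUBIC))
```

```text
(no output)
```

View pics/c_f.png

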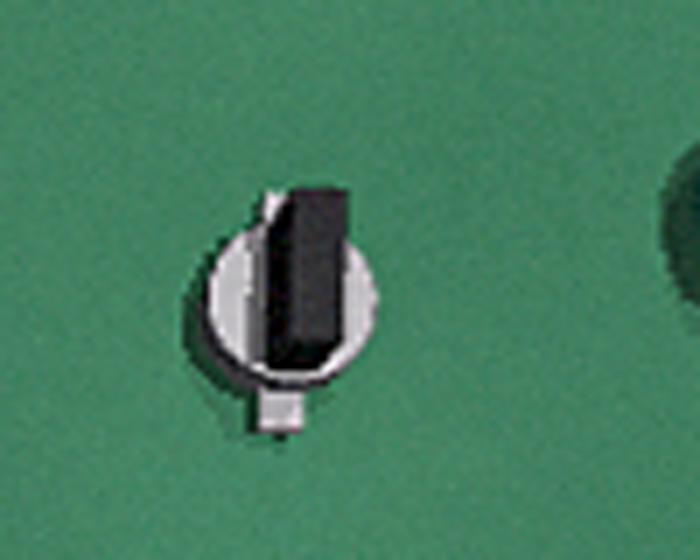

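View pics/c_p.png

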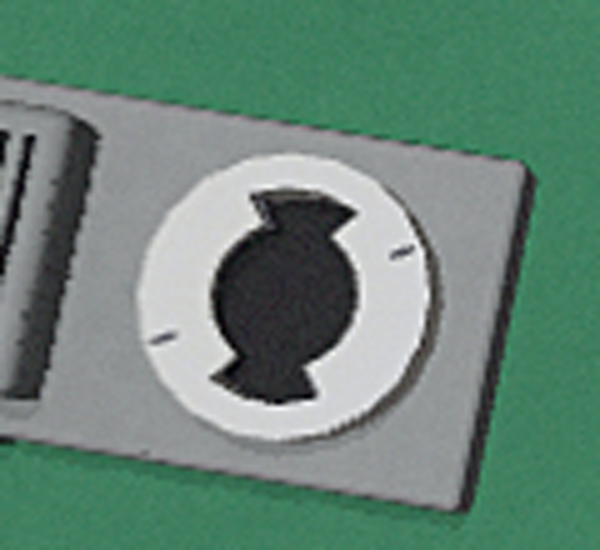

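```bash
cat > m.py <<'E'
from h import *
import pickle
from scipy.optimize import least_squares
S=pickle.load(open("s0.pkl","rb")); t=S["top"]; g=S["scene"]
def up(p,o,k): return (np.array(p)+.5)/k-.5+np.array(o)
# port
im=t["image"].astype(int); m=(im.min(2)>150); m[:, :150]=0; m[:,230:]=0; m[:170]=0; m[250:]=0
cs=max(cv2.findContours(m.astype(np.uint8),cv2.RETR_EXTERNAL,cv2.CHAIN_APPROX_NONE)[0],key=cv2.contourArea)[:,0]
P=np.array([atz(t,p,.053)[:2] for p in cs.astype(float)])
f=lambda q:np.hypot(*(P-q[:2]).T)-q[2]
r=least_squares(f,[*P.mean(0),.054],loss="soft_l1",f_scale=.0005); print("collar",r.x,np.abs(r.fun).max())
c=r.x[:2]
W=lambda p,z=.053,o=(130,150),k=5: atz(t,up(p,o,k),z)[:2]
A=[W(p) for p in((250,190),(355,212),(210,378),(315,402))]
for a in A: print("slot corner r",np.hypot(*(a-c)),np.degrees(np.arctan2(*(a-c)[::-1])))
d=(A[0]+A[1]-A[2]-A[3])/2; print("slot yaw",np.degrees(np.arctan2(d[1],d[0])),"mid",sum(A)/4)
l=W((402,252))-W((163,338)); print("line yaw+60",np.degrees(np.arctan2(l[1],l[0]))+60,"mid",(W((402,252))+W((163,338)))/2,np.hypot(*l))
# scene collar
# filter
V=lambda p,z: atz(t,up(p,(340,120),7),z)[:2]
B=[V(p,.066) for p in((293,190),(347,190),(288,342),(342,342))]
print("bar",sum(B)/4,[np.round(b,4) for b in B]); d=(B[0]+B[1]-B[2]-B[3])/2; print("bar yaw",np.degrees(np.arctan2(d[1],d[0])),np.hypot(*d))
D=np.array([V(p,.028) for p in((207,300),(378,298),(222,250),(362,250),(222,348),(366,340),(245,372))])
r=least_squares(lambda q:np.hypot(*(D-q[:2]).T)-q[2],[*D.mean(0),.024]); print("drum",r.x,r.fun)
lg=(V((280,430),.014)); print("lug end",lg,np.hypot(*(lg-r.x[:2])))
fc=r.x[:2]; yw=np.arctan2(*(fc-lg)[::-1]); print("lug yaw",np.degrees(yw))
for s,n in((t,"top"),(g,"scene")):
    I=s["image"].copy()[:,:,::-1].copy()
    def circ(c,rr,z,col): cv2.polylines(I,[np.int32(np.round(16*proj(s,[[c[0]+rr*np.cos(a),c[1]+rr*np.sin(a),z] for a in np.linspace(0,6.28,60)])))],True,col,1,cv2.LINE_AA,4)
    circ(c,.054,.053,(0,0,255));circ(c,.028,.053,(0,0,255));circ(fc,.024,.028,(0,0,255));circ(sum(B)/4,.022,.066,(255,0,0))
    x0,y0=np.int32(proj(s,[[*fc,.03]])[0]); x1,y1=np.int32(proj(s,[[*c,.05]])[0])
    q=[cv2.resize(I[y-50:y+50,x-60:x+60],(600,500),interpolation=cv2.INTER_CUBIC) for x,y in((x0,y0),(x1,y1))]
    cv2.imwrite("pics/o_%s.png"%n,cv2.resize(np.hstack(q),(800,333)))
E
python3 m.py
```

```text
collar [0.52847603 0.18854417 0.05413194] 0.0032101090109130856
slot corner r 0.04227833653943363 17.63908376852582
slot corner r 0.04093584912559565 -41.197358747379745
slot corner r 0.040648209500023846 139.70435320210115
slot corner r 0.04307196839727144 -162.4860341722503
slot yaw -10.864306440843242 mid [0.52822958 0.18833794]
line yaw+60 -11.134592747672784 mid [0.52823575 0.1881906 ] 0.09406868943465342
bar [ 0.61436747 -0.18983401] [array([ 0.6357, -0.1843]), array([ 0.6353, -0.1989]), array([ 0.5935, -0.1808]), array([ 0.5931, -0.1954])]
bar yaw -4.796789219156497 0.042359186581612765
drum [ 0.61455641 -0.18978406  0.02454081] [-3.83874846e-04  2.66785832e-05 -1.54195983e-04  5.16893693e-04
  5.41430756e-05 -6.64384860e-04  6.04740337e-04]
lug end [ 0.57969383 -0.18715555] 0.03496152685609412
lug yaw -4.311732886217984
```

View pics/o_top.png

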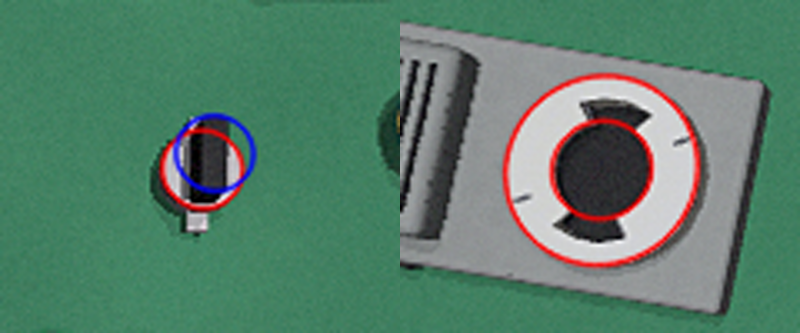

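View pics/o_scene.png

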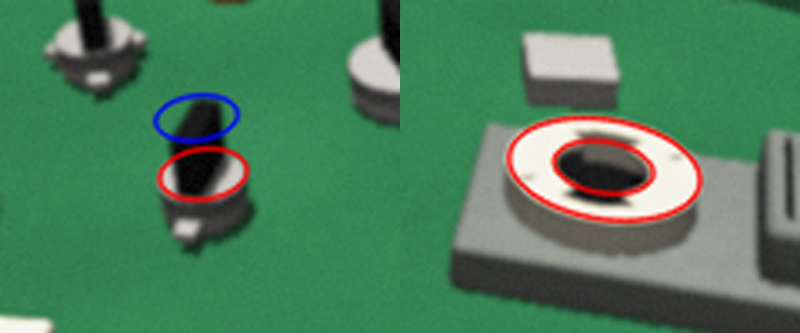

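```bash
cat >> h.py <<'E'
def q(phi): a=np.radians(phi+90)/2; return [float(np.cos(a)),float(np.sin(a)),0.,0.]
F=np.array([.6145,-.1898]); FY=-4.5; PORT=np.array([.5283,.1884]); PY=-11.0
E
python3 - <<'E'
from h import *
for p,y in(((*F,.033),90+FY),((*PORT,.12),90+PY),((*PORT,.063),90+PY),((*PORT,.063),30+PY)): print(np.round(manip.solve_ik(list(p),q(y)),2))
manip.move_ptp([*F,.15],q(90+FY))
manip.move_l([*F,.033],feed=.1,guard=8) and print("guard hit")
print(manip.get_ee_pos(),manip.get_force())
manip.clamp(40); print(manip.get_opening(),manip.get_force(),manip.get_clock())
manip.move_l([*F,.14],feed=.15)
print(manip.get_opening(),manip.get_force(),manip.get_clock())
import pickle
S={c:manip.snapshot(c) for c in("scene","top")}; pickle.dump(S,open("s1.pkl","wb"))
for c in S: save(S[c],c+"1.png")
E
```

```text
[-0.41  0.64  1.59 -0.    0.92 -1.9 ]
[ 0.22  0.43  1.72 -0.    1.   -1.16]
[ 0.22  0.51  1.76 -0.    0.87 -1.16]
[ 0.22  0.51  1.76 -0.    0.87 -0.11]
[ 0.61508667 -0.19004665  0.03371355] [-0.3302422   0.2211802  -0.29458746]
0.17842620899400147 [ 0.18033097 -0.03908668  2.23400566] 5.2833
0.17911647736067957 [ 1.04041306  0.17617081 -0.78429659] 6.15
```

View pics/scene1.png

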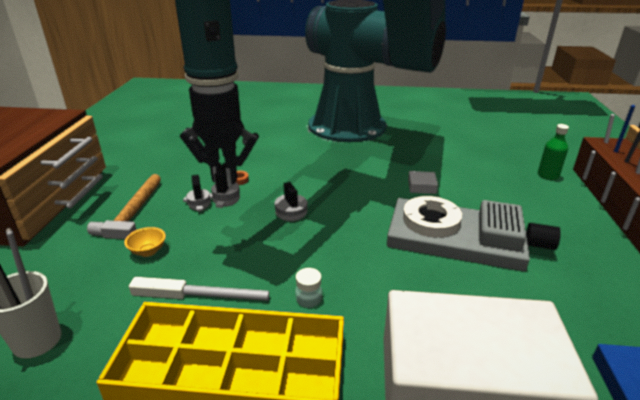

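View pics/top1.png

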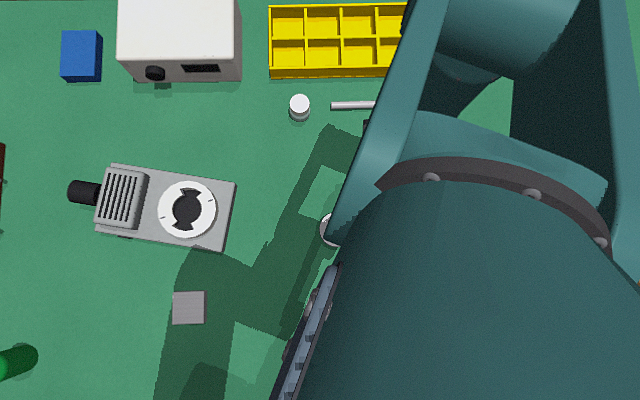

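Run:
```python
from h import *
manip.move_ptp([*PORT,.15],q(90+PY))
manip.move_l([*PORT,.105],feed=.15)
e=manip.get_ee_pos(); print(e,manip.get_opening(),manip.get_force(),manip.get_clock())
s=manip.snapshot("scene"); t=manip.snapshot("top"); save(t,"top2.png")
I=s["image"][:,:,::-1].copy()
a=np.linspace(0,6.28,60)
def pl(P,col): cv2.polylines(I,[np.int32(np.round(16*proj(s,P)))],True,col,1,cv2.LINE_AA,4)
c=PORT; zb=e[2]-.033
pl([[c[0]+.024*np.cos(x),c[1]+.024*np.sin(x),zb+.028] for x in a],(0,0,255))
pl([[c[0]+.024*np.cos(x),c[1]+.024*np.sin(x),zb] for x in a],(0,0,255))
Rz=R.from_euler("z",PY,degrees=True).as_matrix()[:2,:2]
for sg in(1,-1):
    pl([[*(c+Rz@np.array([sg*u,v])),zb+.014] for u,v in((.024,-.006),(.035,-.006),(.035,.006),(.024,.006))],(255,0,0))
pl([[*(c+Rz@np.array([u,v])),.053] for u,v in((-.041,0),(.041,0))],(0,255,0))
J=np.hstack([cv2.resize(x[130:250,370:500],None,fx=3,fy=3,interpolation=cv2.INTER_CUBIC) for x in(s["image"][:,:,::-1],I)])
cv2.imwrite("pics/h2.png",J)
```

```text
[0.52845895 0.18766611 0.10478007] 0.17823588271252938 [ 0.95887399  0.46871863 -1.02844079] 8.1417
```

View pics/h2.png

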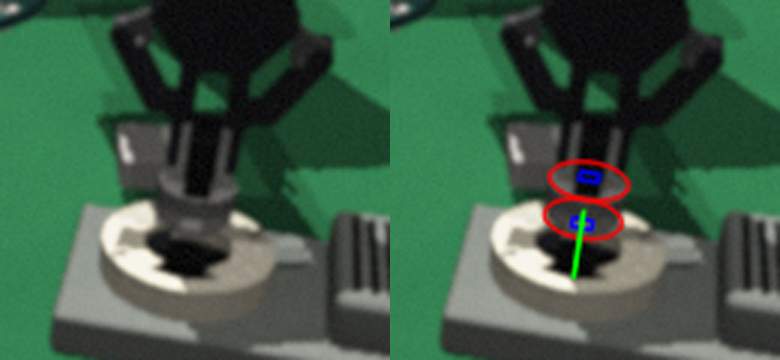

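Run:
```python
from h import *
print(manip.move_l([*PORT,.075],feed=.08,guard=8),manip.get_ee_pos())
print(manip.move_l([*PORT,.061],feed=.02,guard=8),manip.get_ee_pos(),manip.get_force(),manip.get_torque(),manip.get_opening(),manip.get_clock())
s=manip.snapshot("scene");cv2.imwrite("pics/h3.png",cv2.resize(s["image"][130:250,370:530,::-1],None,fx=4,fy=4,interpolation=cv2.INTER_CUBIC))
```

```text
False [0.52816551 0.18841896 0.07482643]
True [0.52824945 0.18833312 0.0630358 ] [-0.70486342 -0.01593763  5.05699834] [0.09283459 0.05449334 0.00284137] 0.17755060259989397 9.3583
```

View pics/h3.png

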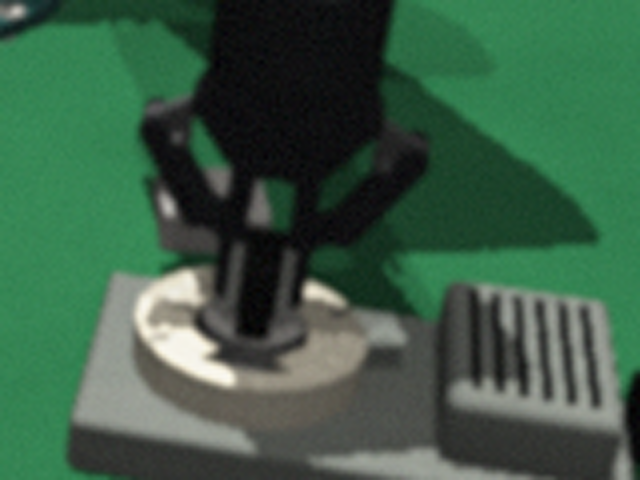

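Run:
```python
from h import *
e=manip.get_ee_pos(); z=.0632
for d in(10,20,30,40,50,56,62):
    manip.move_ptp([*PORT,z],q(90+PY-d))
    print(d,np.round(manip.get_force(),1),np.round(manip.get_torque(),2),np.round(manip.get_ee_pos(),4),round(manip.get_clock(),2))
    if abs(manip.get_torque()[2])>1.5: print("stop");break
s=manip.snapshot("scene");cv2.imwrite("pics/h4.png",cv2.resize(s["image"][130:250,370:530,::-1],None,fx=4,fy=4,interpolation=cv2.INTER_CUBIC))
print(manip.get_opening(),manip.get_eef_rot(),manip.get_joint_positions())
```

```text
10 [ 0.4  0.2 -0.5] [0.02 0.03 0.04] [0.5283 0.1884 0.0631] 9.7
20 [-0.4  0.5 -1.6] [0.03 0.01 0.  ] [0.5282 0.1883 0.0631] 9.99
30 [-0.1  0.7 -1.6] [-0.03 -0.01  0.03] [0.5283 0.1883 0.0631] 10.28
40 [-0.7 -0.6 -1.4] [ 0.01 -0.01 -0.05] [0.5283 0.1884 0.0631] 10.57
50 [ 0.8  0.3 -1.4] [0.04 0.01 0.01] [0.5283 0.1884 0.0632] 10.87
56 [ 0.1 -0.5 -1.6] [0.   0.01 0.01] [0.5283 0.1884 0.0632] 11.12
62 [ 0.   0.8 -1.2] [0.04 0.01 0.05] [0.5283 0.1884 0.0632] 11.37
0.18205120011046302 [5.92482418e-01 8.05583381e-01 2.54030568e-06 5.47600586e-06] [ 2.19381893e-01  5.07111810e-01  1.76231148e+00 -6.41717063e-06
  8.72158334e-01 -8.31365504e-02]
```

View pics/h4.png

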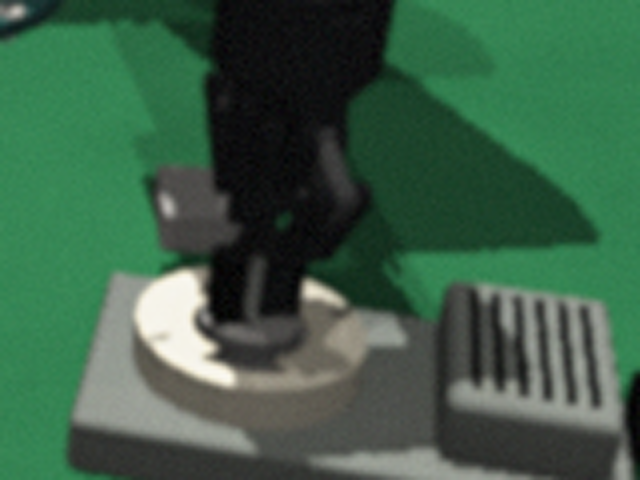

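Run:
```python
from h import *
print(manip.move_l([*PORT,.0615],feed=.02,guard=5),manip.get_ee_pos(),manip.get_force())
manip.release(); print(manip.get_opening(),manip.get_force())
manip.move_l([*PORT,.16],feed=.12)
p=[.40,.45,.25]
manip.move_ptp(p,q(63))
print(manip.get_ee_pos(),manip.get_clock())
s=manip.snapshot("scene");t=manip.snapshot("top")
import pickle; pickle.dump({"scene":s,"top":t},open("s5.pkl","wb"))
save(s,"scene5.png"); save(t,"top5.png")
cv2.imwrite("pics/h5.png",np.hstack([cv2.resize(s["image"][150:250,370:490,::-1],(400,333),interpolation=cv2.INTER_CUBIC),cv2.resize(t["image"][160:260,130:250,::-1],(400,333),interpolation=cv2.INTER_CUBIC)]))
```

```text
False [0.52839206 0.18842054 0.06301277] [-4.37030627 -1.51054812 14.10576758]
1.0003716794919797 [-0.10247322 -0.4420126  -0.72351504]
[0.4003874  0.44888856 0.24920884] 14.4917
```

View pics/h5.png

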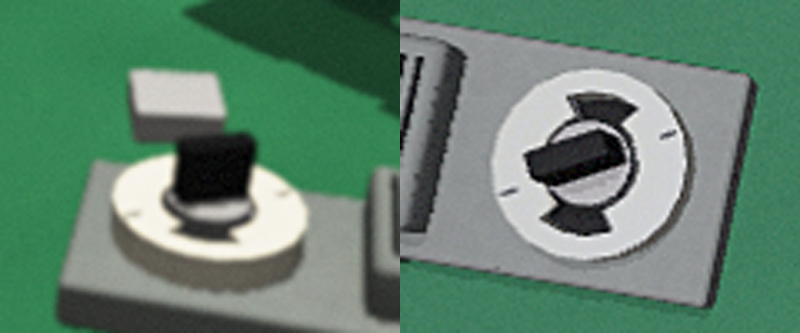

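View pics/top5.png

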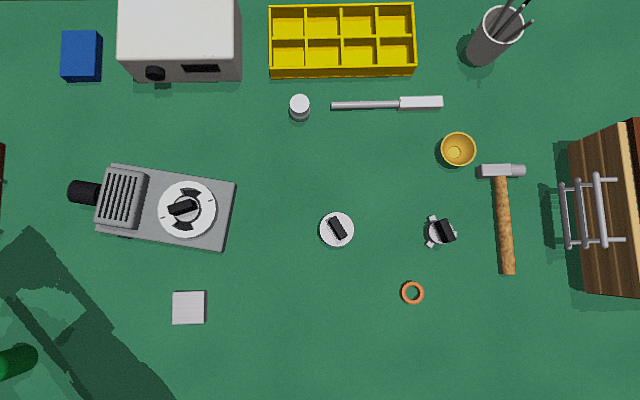

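Run:
```python
from h import *
import pickle
t=pickle.load(open("s5.pkl","rb"))
out=[]
for n,(x0,y0) in(("top",(135,165)),("scene",(380,145))):
    s=t[n];k=4;I=cv2.resize(s["image"][y0:y0+90,x0:x0+100,::-1],None,fx=k,fy=k,interpolation=cv2.INTER_CUBIC)
    for y,col in((-60,(0,0,255)),(-68,(255,0,0))):
        Rz=R.from_euler("z",PY+y,degrees=True).as_matrix()[:2,:2]
        P=proj(s,[[*(PORT+Rz@np.array([u,v])),.096] for u,v in((.022,.008),(-.022,.008),(-.022,-.008),(.022,-.008))])
        cv2.polylines(I,[np.int32(np.round(16*((P-[x0,y0]+.5)*k-.5)))],True,col,1,cv2.LINE_AA,4)
    out.append(I)
cv2.imwrite("pics/h6.png",np.hstack(out))
```

```text
(no output)
```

View pics/h6.png

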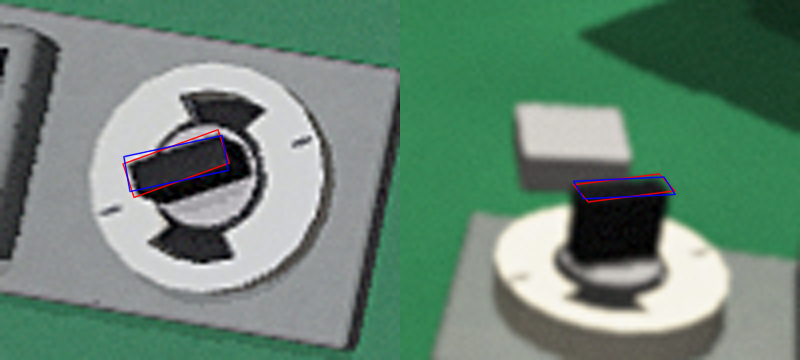

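Run:
```python
from rig import manip
print(manip.get_clock()); manip.finish_job()
```

```text
14.5917
the job is handed in; nothing more can be done
```

The two-lugged cartridge is in the extractor port, twisted 62° clockwise and released. I handed the job in at 14.6 s on the robot's clock.

- **Insertion:** I gripped it by its bar and lined its lugs up with the slots, which lie at a yaw of about -11°. Going down, it met the floor with the TCP at z = 0.063 m, the height expected for fully home.
- **Twist:** Turning met almost no resistance, at most about 0.05 N m. Before letting go I pressed it back down lightly (14 N).
- **Last pictures, arm clear:** The bar stands at the home height and close to 60° from the slots. Both slots are empty, so the lugs are under the lip. The three-lugged and wide cartridges stand where they were.
- **Disagreements:** None of the checks on the fitted cartridge disagreed. At the start, the network's two views of the port did not agree, so I located the port by fitting a circle to its collar in the top picture. I did not do a pull test on the lock.

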